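Refit the cooker lid's handle with its wing screw

TASK

Put the loose black handle back on the cooker lid: lay it along the lid's bracket, pointing outwards, with its hole over the bracket's hole, then put the wing screw down through both holes. A slotted plate is hidden under the bracket: feel for its slot by turning the screw until it drops fully home, then turn it on, either way, until its wings stand square across the bracket, and let go. Leave the katori, the whistle weight and the spice box where they are.

Things in the scene. Friction and masses are not known exactly. Their poses are not given: they have to be found in the camera images.
- lid: Domed steel cooker lid, 190 mm across, fixed on a rubber rest. Origin: its centre on the shelf, z up. 47 mm high, vent stub 22 mm wide up to 59 mm. A steel bracket 46 mm wide, 4 mm thick, sticks out along +x from x = 93 to 205 mm, top face at z = 40 mm, with a 27 mm through hole at x = 125, y = 0.
- lid_hole (a point): Centre of the bracket's hole at its top face; axes as the lid's. Right below the bracket (z = -4 to -8 mm) is a fixed nut plate with a slot 26.5 x 12.5 mm centred on the hole. The slot's long direction lies up to 0.45 rad either side of the bracket's x, differs each time and is not reported: feel for it.
- handle: Loose black plastic handle, about 0.15 kg, 161 mm long, lying flat. Origin: centre of its 27 mm through hole at the underside, z up. Eye round the hole 46 x 46 mm, 14 mm thick; from it a bar 24 mm wide and 22 mm high runs along +x from x = 23 to 138 mm. Underside flat throughout.
- handle_grip (a point): Point on the bar near the handle's balance point: 60 mm along +x from the hole's centre, 11 mm above the underside; axes as the handle's. A good place to grip across the 24 mm width.
- screw: Loose steel wing screw, 62 mm high, 0.16 kg, upright in its holder. Origin: underside of its foot, z up. Foot 22 mm along x, 8 along y, 6 high; thin neck to z = 13 mm; collar 23.5 mm wide to z = 30; flange 36 mm wide to z = 34; flat wing piece 44 mm along x, 10 mm thick, to z = 62. Wings and foot point the same way.
- screw_wing (a point): Middle of the wing piece, 48 mm above the screw's origin; axes as the screw's. The foot stands on the nut plate (screw origin at z = 36 mm) until within about 11 degrees of the slot; then, if held loosely, the screw falls 12 mm by its weight until its flange is on the handle (origin at z = 24 mm) and turns freely.
- holder: White plastic block 56 x 56 mm, 34 mm high, fixed to the shelf, with a vertical 27.5 mm through hole in which the screw hangs by its flange. Origin: centre of its underside. Lift the screw at least 35 mm to clear it.
- katori: Bystander: empty steel bowl, 90 mm across, 40 mm high; origin at the centre of its underside.
- weight: Bystander: aluminium whistle weight, 34 mm across, 62 mm high; origin at the centre of its underside.
- spice_box: Bystander: yellow plastic box with a lid, 63 x 93 mm, 54 mm high; origin at the centre of its underside.
Not all that is in view belongs to the job. There is more than one size of the handle; the job needs the smallest.

How it is judged:
On the way:
1. the handle lies along the bracket with its hole over the bracket's hole (horizontal distance between handle and lid_hole below 0.006 m and z of handle in the frame of lid_hole below 0.003 m and x of handle_grip in the frame of lid_hole above 0.04 m), for 0.2 s.
At the end, for the whole second after the job is handed in: Handle flat on the bracket, pointing outwards within 0.2 rad, its hole within 6 mm of the bracket's; screw upright through both, fully home (origin less than 27.5 mm above the shelf), wings within 0.32 rad of square to the bracket; all at rest, released, bystanders within 30 mm (all of step 1 and angle between handle's own z axis and vertical below 0.06 rad and angle between the x axis of handle and the x axis of lid, either way round below 0.2 rad and horizontal distance between screw and lid_hole below 0.005 m and z of screw in the frame of lid below 0.0275 m and angle between screw's own z axis and vertical below 0.1 rad and angle between the x axis of screw and the x axis of lid, either way round above 1.25 rad and linear speed of each of screw, handle below 0.02 m/s); the robot touches nothing.
It fails at once if the katori, the whistle weight or the spice box is pushed more than 30 mm (distance of any of katori, weight, spice_box from where it was at the start of the episode above 0.03 m).
It also fails if it takes over 72 s, if anything falls off the work surface, if the arm or the gripper's body presses on something with over 40 N, if the wrist force passes 120 N, or if a joint passes its speed limit or range.

ROBOT

A 6-joint arm with a two-finger parallel gripper is mounted at the origin on the work surface. World frame = base frame: x ahead of the robot, y to its left, z up, the work surface at z = 0. Lengths are in m, angles in rad, forces in N, time in s.
With the tool pointing down it reaches from about 0.275 to 0.825 m from the base axis. Payload 5.2 kg.
Tool frame: the origin (TCP) lies at the very end of the fingers, on their centre line; the grasp point (between the pads) lies 19 mm behind it (env.pinch_z is the distance from the TCP to the grasp point, in m); x points along the fingers, y is the direction in which the jaws open and shut, and the axes are right-handed (so a half turn about x gives the same grasp; the last joint's range is limited). The gripper opens to 93 mm and grips with 3 to 60 N. Pads are 15 mm wide; open, the fingers measure 128 mm over their backs; the gripper's body (75 mm by 188 mm) begins 65 mm behind the grasp point.
Start: joints at [1.049, 0.259, 1.535, -0, 1.348, -0.203], TCP at [0.172, 0.522, 0.219] pointing down, gripper open.
Joint ranges: [-3.14, 3.14], [-0.91, 2.08], [0.19, 2.58], [-1.22, 4.36], [0.22, 2.71], [-3.12, 3.12]. Speed limits (rad/s): [2.57, 2.57, 3.14, 3.14, 3.14, 3.14].

INTERFACE

Orientations are given as [roll, pitch, yaw] about the fixed x, y, z axes, in that order (R = Rz(yaw) Ry(pitch) Rx(roll)).
In Python, from workcell import env, claw, viewer, models, monitor gives the robot as it stands. Calls block until the motion is done:
- env.goto(position, orientation): joint-space move of the TCP to a pose.
- env.move_l(position, velocity=0.15, orientation=None, max_force=None): straight line of the TCP; orientation=None keeps the orientation; velocity is the mean speed in m/s. With max_force (N) it stops when the force on the tool has changed by that much, and returns True; else False.
- env.move_joints(angles): joint-space move.
- claw.grip(opening, squeeze=None): finger opening in m; squeeze is the grip in N (None keeps the last); returns when the fingers have stopped.
- env.wait(seconds).
- env.inverse_kinematics(position, orientation): joint angles nearest the present ones, or None.
- viewer.grab_frame(name): name is "scene" or "top"; returns a dict with "image" (480x640x3 uint8, red, green, blue), "mtx" (3x3 intrinsics, pixels), "extrinsics" (4x4, takes a point from world to camera coordinates). Camera axes: x right, y down, z forward; pixel columns grow to the right and rows downward; lengths in m; the calibration is good to about 2 mm. A picture is of the moment at which its call begins. There is no depth.
A pose or a line that the arm cannot do raises env.PlanningError and nothing moves.
- env.finish_job(): hands the job in, once; it reports no verdict.
Trained networks look in the newest picture that a camera, given by its name, has taken for a name from the list of things; names that differ only in an ending like _2 or _b are one class to them, and where a whole thing is asked for, a point or a joint stands for the part that bears it (a point fixed in the world has none). Each returns a list of dicts, best first, with "p" (0 to 1); they miss things now and then, are a little off and sometimes report something else, mostly with a low value. They report only what shows in the picture. A call takes as long as a camera call. They do not tell look-alikes from the thing itself.
- models.masks_of(camera, name): "region" (480x640 bool, what is visible of it).
- models.place_of(camera, name): "point" ([x, y, z] in m, in world coordinates, good to about 4 mm: a listed point, or the origin of a listed thing).
Readings, each from a call of its own:
- monitor.read_time(): time.
- monitor.read_q(): joint angles.
- monitor.read_qd(): joint speeds.
- monitor.read_effort(): joint torques, N m.
- monitor.read_tool_pos(): TCP position.
- monitor.read_orientation(): TCP orientation.
- monitor.read_wrist_force(): force on the tool from outside, world axes, zero at the start.
- monitor.read_torque(): the same for the moment, N m.
- monitor.read_width(): finger opening in m.
Only numpy, scipy, OpenCV 4.12 (cv2) and the standard library are available. Lean on these libraries where they do the work, as an engineer would, in place of code of your own. Each camera call takes 0.05 s, during which the arm holds its last target.

## Working session

There is one attempt and no reset: what is moved stays moved. The work goes in short steps, each a Python script; the robot and the scene stay as the last script left them, time stands still between calls to the robot, and variables do not carry over. Pictures are saved under pics/ and viewed, and the job is handed in when it is done.

```bash
ls; mkdir -p pics
python3 - <<'E'
from workcell import env, claw, viewer, models, monitor
import cv2
for c in ["scene","top"]:
    f=viewer.grab_frame(c); cv2.imwrite(f"pics/{c}0.png",f["image"][:,:,::-1])
    print(c,f["mtx"].tolist(),f["extrinsics"].round(4).tolist())
    for n in ["lid","lid_hole","handle","handle_grip","screw","screw_wing","holder","katori","weight","spice_box"]:
        try: print(n,[(d["point"].round(4).tolist() if hasattr(d["point"],'round') else d["point"],round(d["p"],2)) for d in models.place_of(c,n)])
        except Exception as e: print(n,e)
print(monitor.read_time(), monitor.read_orientation(), monitor.read_width())
E
```

```text
pics
scene [[592.1960267216516, 0.0, 327.04786179444733], [0.0, 592.1960267216516, 245.7178585236689], [0.0, 0.0, 1.0]] [[0.5394, 0.8418, 0.0193, -0.2029], [0.4726, -0.2837, -0.8344, -0.2309], [-0.6969, 0.4592, -0.5509, 1.6973], [0.0, 0.0, 0.0, 1.0]]
lid [([0.5601, 0.1987, -0.0005], 0.8), ([0.4415, 0.0219, 0.0043], 0.55)]
lid_hole [([0.5746, 0.0704, 0.0404], 0.6)]
handle [([0.5375, -0.4718, 0.0002], 0.94), ([0.2913, -0.2776, -0.0044], 0.72), ([0.5603, 0.1992, 0.0012], 0.23)]
handle_grip [([0.3184, -0.2026, 0.0122], 0.74), ([0.4982, -0.2035, 0.0091], 0.7), ([0.4664, -0.4385, 0.0145], 0.63)]
screw [([0.4404, 0.0197, 0.0055], 0.79)]
screw_wing [([0.4333, 0.0242, 0.0495], 0.65), ([0.7255, -0.2826, 0.0047], 0.54), ([0.4968, -0.2042, 0.01], 0.42)]
holder [([0.442, 0.0215, -0.0002], 0.86)]
katori [([0.3582, 0.2753, -0.0057], 0.71)]
weight [([0.7453, -0.0601, 0.0045], 0.63)]
spice_box [([0.7225, -0.2789, 0.0035], 0.55)]
top [[598.7894282883719, 0.0, 317.1882948838993], [0.0, 598.7894282883719, 228.88268597608453], [0.0, 0.0, 1.0]] [[-0.0104, -0.9999, -0.0005, -0.0917], [-0.9983, 0.0104, -0.057, 0.5248], [0.057, -0.0001, -0.9984, 1.4528], [0.0, 0.0, 0.0, 1.0]]
lid [([0.5628, 0.1961, 0.0027], 0.63)]
lid_hole [([0.5756, 0.0725, 0.038], 0.73)]
handle [([0.5, -0.1428, 0.002], 0.79), ([0.5419, -0.4706, -0.0016], 0.74), ([0.2939, -0.2799, -0.0001], 0.66)]
handle_grip [([0.316, -0.2003, 0.0154], 0.96), ([0.5001, -0.2012, 0.0104], 0.9), ([0.4701, -0.436, 0.0169], 0.77)]
screw [([0.4402, 0.0202, 0.0026], 0.77)]
screw_wing [([0.4374, 0.0187, 0.0478], 0.68)]
holder [([0.4408, 0.0238, 0.0028], 0.93)]
katori [([0.3574, 0.2758, 0.0014], 0.76)]
weight [([0.7471, -0.0595, 0.0019], 0.73)]
spice_box [([0.7246, -0.2779, -0.0015], 0.58)]
1.1 [-2.06757898  1.5707539  -2.38638559] 0.09307091101299945
```

View pics/top0.png

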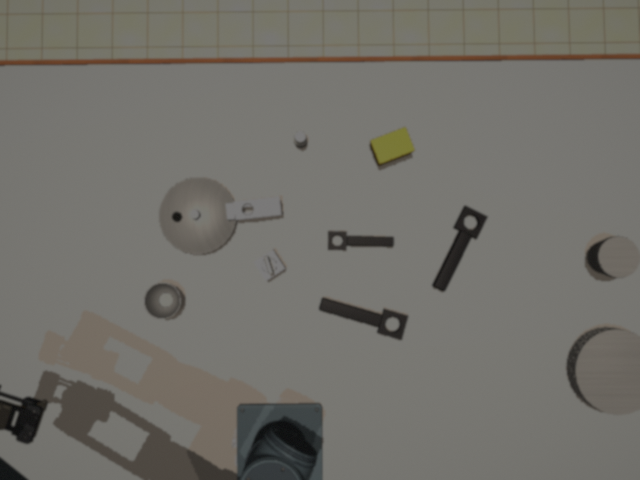

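View pics/scene0.png

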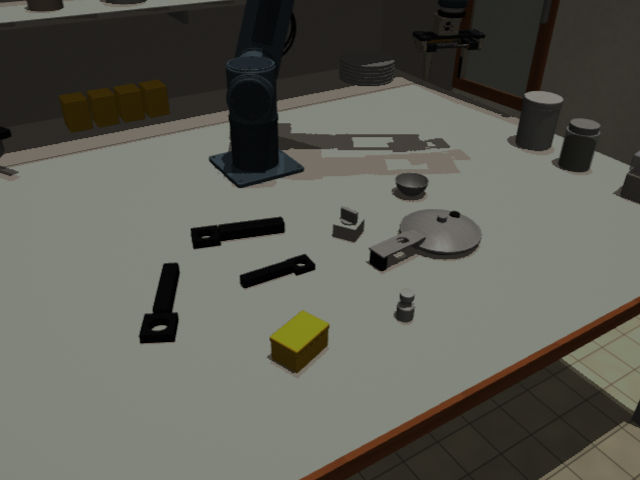

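Three handle candidates in the top view: A eye (338,240) with bar to (393,241), B eye (392,323) and C eye (470,222). A spans about 65 px (≈0.16 m) and the others about 90 px, so A fits the 161 mm length. I'll confirm that in an enlarged crop and measure the geometry.

```bash
cat > h.py <<'E'
from workcell import env, claw, viewer, models, monitor
import cv2, numpy as np
def ray(f,u,v,z):
    K=f["mtx"];T=f["extrinsics"];R=T[:3,:3];t=T[:3,3]
    c=-R.T@t; d=R.T@np.linalg.solve(K,[u,v,1.0]); return c+d*(z-c[2])/d[2]
def proj(f,P):
    T=f["extrinsics"];p=T[:3,:3]@np.asarray(P,float)+T[:3,3];q=f["mtx"]@p;return q[:2]/q[2]
E
python3 - <<'E'
from h import *
f=viewer.grab_frame("top"); im=f["image"][:,:,::-1]
crops=[im[200:350,310:500],im[180:290,150:300]]
cv2.imwrite("pics/crA.png",cv2.resize(crops[0],None,fx=4,fy=4,interpolation=cv2.INTER_CUBIC))
cv2.imwrite("pics/crB.png",cv2.convertScaleAbs(cv2.resize(crops[1],None,fx=5,fy=5,interpolation=cv2.INTER_CUBIC),alpha=1.5))
for n,z in [("handle",0.018),("screw",.062),("holder",.034),("lid",.04)]:
    for m in models.masks_of("top",n):
        r=m["region"].astype(np.uint8); 
        if r.sum()<5: continue
        pts=np.argwhere(r)[:,::-1]
        W=np.array([ray(f,u,v,z)[:2] for u,v in pts])
        rect=cv2.minAreaRect((W*1000).astype(np.float32))
        print(n,round(m["p"],2),r.sum(),pts.mean(0).round(1),rect)
fs=viewer.grab_frame("scene"); s=fs["image"][:,:,::-1]
cv2.imwrite("pics/crC.png",cv2.convertScaleAbs(cv2.resize(s[190:290,320:500],None,fx=4,fy=4,interpolation=cv2.INTER_CUBIC),alpha=1.3))
E
```

```text
handle 0.69 1518 [458.3 246.2] ((470.01739501953125, -438.84039306640625), (64.68045043945312, 218.01483154296875), 64.26264190673828)
handle 0.59 1433 [366.1 316. ] ((312.69683837890625, -205.25657653808594), (216.37060546875, 63.26646423339844), 74.2509536743164)
handle 0.57 736 [357.7 240.2] ((495.3179626464844, -202.70948791503906), (158.88211059570312, 44.00619888305664), 89.40557861328125)
screw 0.72 164 [269.3 264. ] ((439.34765625, 16.947154998779297), (32.84940719604492, 30.57006072998047), 62.949893951416016)
holder 0.89 400 [269.8 264. ] ((438.328125, 18.60163688659668), (57.622032165527344, 58.70806121826172), 33.26810836791992)
lid 0.88 5465 [206.3 214. ] ((547.2322998046875, 144.0113983154297), (284.6579284667969, 187.89537048339844), 74.3686752319336)
```

View pics/crA.png

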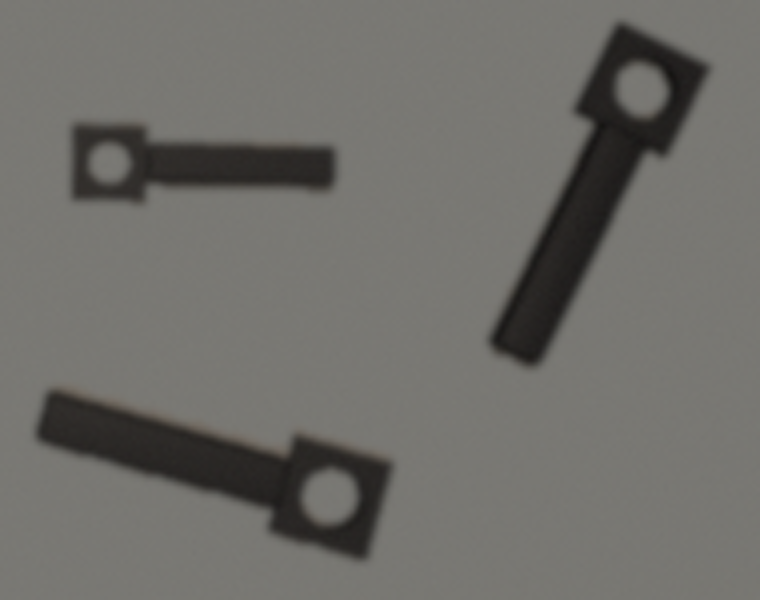

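View pics/crB.png

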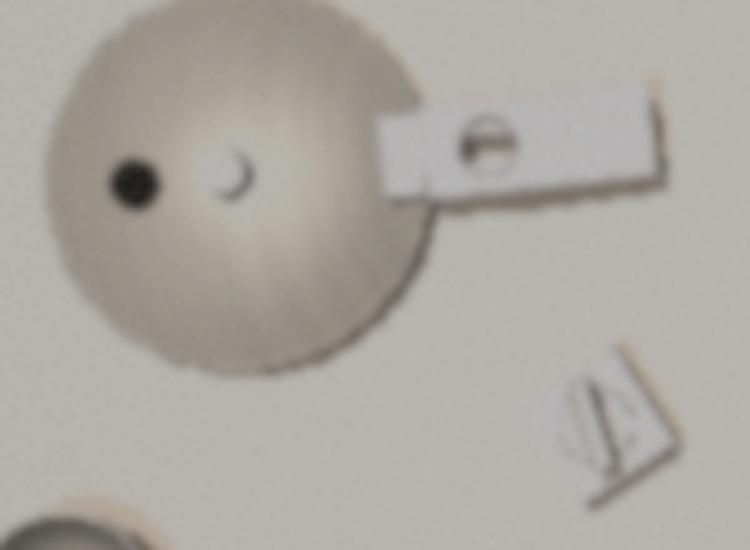

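View pics/crC.png

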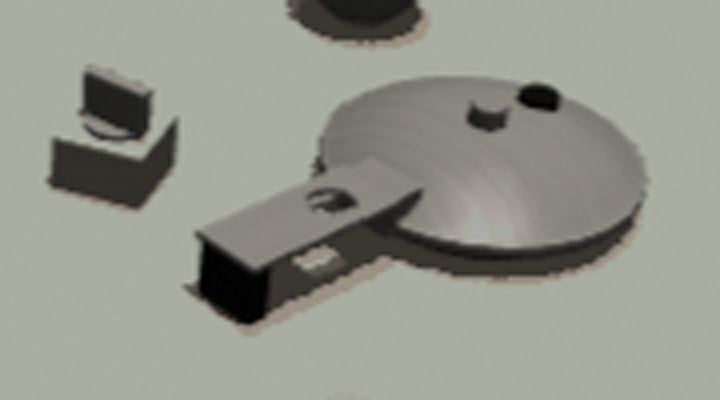

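A is confirmed: measured 159 × 44 mm, against ~217 × 64 mm for B and C. Its eye is at (337,240) and its bar runs to (393,241). The bracket hole is at about (247.5,209) and the screw at about (269,264). Next I'll refine these poses with silhouette fits.

```bash
cat >> h.py <<'E'
from scipy.optimize import minimize
UP=8
def circ(cx,cy,r,n=48):
    a=np.linspace(0,2*np.pi,n,endpoint=False);return np.c_[cx+r*np.cos(a),cy+r*np.sin(a)]
def box2(x0,x1,y0,y1): return np.array([[x0,y0],[x1,y0],[x1,y1],[x0,y1]],float)
def tf(P,x,y,yaw):
    c,s=np.cos(yaw),np.sin(yaw);return P@np.array([[c,s],[-s,c]])+[x,y]
def hullpoly(f,P2,z0,z1,o):
    pts=np.array([proj(f,[*p,z]) for z in (z0,z1) for p in P2],np.float32)
    return cv2.convexHull((((pts-o+0.5)*UP-0.5)*16).astype(np.int32))
def poly(f,P2,z,o):
    pts=np.array([proj(f,[*p,z]) for p in P2]);return (((pts-o+0.5)*UP-0.5)*16).astype(np.int32)
def handle_sil(f,x,y,yaw,zb,o,size):
    im=np.zeros((size[1]*UP,size[0]*UP),np.uint8)
    cv2.fillPoly(im,[hullpoly(f,tf(box2(-.023,.023,-.023,.023),x,y,yaw),zb,zb+.014,o)],255,shift=4)
    h1=np.zeros_like(im);h2=np.zeros_like(im);C=tf(circ(0,0,.0135),x,y,yaw)
    cv2.fillPoly(h1,[poly(f,C,zb,o)],255,shift=4);cv2.fillPoly(h2,[poly(f,C,zb+.014,o)],255,shift=4)
    im[(h1>0)&(h2>0)]=0
    cv2.fillPoly(im,[hullpoly(f,tf(box2(.023,.138,-.012,.012),x,y,yaw),zb,zb+.022,o)],255,shift=4)
    return cv2.resize(im,size,interpolation=cv2.INTER_AREA)/255.
def fit_handle(f,p0,zb):
    c=proj(f,[*tf(np.array([[.058,0]]),*p0)[0],zb]); o=np.round(c-60);size=(120,120)
    g=cv2.cvtColor(f["image"],cv2.COLOR_RGB2GRAY).astype(float)
    g=g[int(o[1]):int(o[1])+120,int(o[0]):int(o[0])+120]
    def cost(p):
        s=cv2.GaussianBlur(handle_sil(f,*p,zb,o,size),(0,0),.8)
        w=cv2.dilate((s>.02).astype(np.uint8),np.ones((9,9)))>0
        A=np.c_[s[w],np.ones(w.sum())];b=g[w]
        k=np.linalg.lstsq(A,b,rcond=None)[0];return ((A@k-b)**2).mean()
    sim=np.array([p0]+[np.add(p0,d) for d in ([.006,0,0],[0,.006,0],[0,0,.06])])
    r=minimize(cost,p0,method="Nelder-Mead",options=dict(initial_simplex=sim,xatol=1e-4,fatol=1e-3,maxiter=150))
    return r.x,r.fun
def tri(fs,uvs):
    A=[];b=[]
    for f,uv in zip(fs,uvs):
        T=f["extrinsics"];R=T[:3,:3];c=-R.T@T[:3,3];d=R.T@np.linalg.solve(f["mtx"],[*uv,1.]);d/=np.linalg.norm(d)
        M=np.eye(3)-np.outer(d,d);A.append(M);b.append(M@c)
    return np.linalg.lstsq(np.vstack(A),np.hstack(b),rcond=None)[0]
E
python3 - <<'E'
from h import *
ft=viewer.grab_frame("top");fs=viewer.grab_frame("scene")
for n,f in (("top",ft),("scene",fs)):
    p,c=fit_handle(f,np.array([.5,-.143,-1.58]),0.0); print(n,p.round(4),c)
    im=f["image"][:,:,::-1].copy()
    # bracket hole/lid overlay candidates
    x,y,yaw=.575,.0715,-1.48
    big=cv2.resize(im,None,fx=4,fy=4,interpolation=cv2.INTER_CUBIC)
    def dr(P,z,col): 
        q=np.array([proj(f,[*a,z]) for a in P]);cv2.polylines(big,[((q+.5)*4-.5).round().astype(np.int32)],True,col,1)
    dr(tf(circ(0,0,.0135),x,y,yaw),.04,(0,0,255)); dr(tf(box2(-.032,.08,-.023,.023),x,y,yaw),.04,(0,255,0))
    dr(tf(circ(-.125,0,.095),x,y,yaw),.0,(255,0,0))
    sx,sy,syaw=.440,.020,.29
    dr(tf(box2(-.022,.022,-.005,.005),sx,sy,syaw),.066,(0,255,255));dr(tf(circ(0,0,.018),sx,sy,0),.038,(255,0,255))
    q=proj(f,[.54,.05,.04]);u,v=(q*4).astype(int)
    cv2.imwrite(f"pics/ov_{n}.png",cv2.convertScaleAbs(big[v-250:v+250,u-320:u+320],alpha=1.4))
E
```

```text
top [ 0.4955 -0.1451 -1.6063] 17.377560948567403
scene [ 0.4977 -0.1466 -1.5983] 113.75009771344554
```

View pics/ov_top.png

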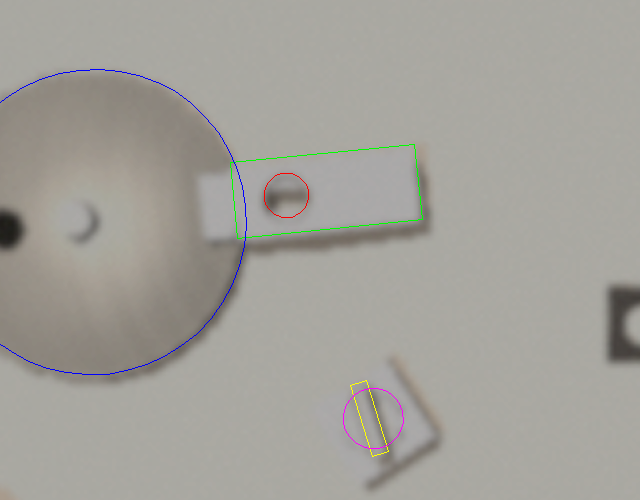

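View pics/ov_scene.png

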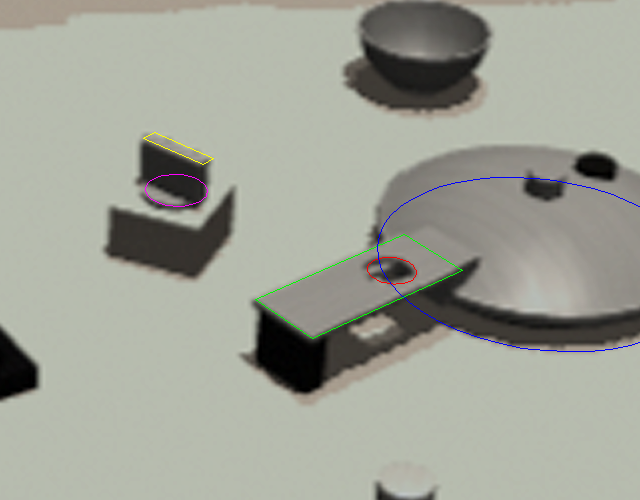

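The overlays agree with both pictures to about 1 mm: bracket hole near (0.575, 0.0715), bracket yaw ≈ -1.48, screw near (0.440, 0.020). Now I'll grasp the handle.

```bash
cat >> h.py <<'E'
def ori(psi): return [0,np.pi/2,psi]
def st(*a): print(*a,"t",round(monitor.read_time(),2),"tcp",np.round(monitor.read_tool_pos(),4),"w",round(monitor.read_width(),4),"F",np.round(monitor.read_wrist_force(),1))
E
python3 - <<'E'
from h import *
for psi in (-1.60,1.54,-1.48,1.66):
  for p in ([.4962,-.2045,.12],[.570,.0117,.12]):
    print(psi,p,np.round(env.inverse_kinematics(p,ori(psi)),2))
for psi in np.arange(-2.2,.4,.4): print(psi,np.round(env.inverse_kinematics([.575,.0715,.12],ori(psi)),2), np.round(env.inverse_kinematics([.575,.0715,.12],ori(psi+np.pi)),2))
E
```

```text
-1.6 [0.4962, -0.2045, 0.12] [-0.6   0.32  1.7  -0.    1.11 -0.57]
-1.6 [0.57, 0.0117, 0.12] [-0.18  0.38  1.62 -0.    1.14 -0.15]
1.54 [0.4962, -0.2045, 0.12] [-0.6   0.32  1.7   0.    1.11  2.57]
1.54 [0.57, 0.0117, 0.12] [-0.18  0.38  1.62  0.    1.14  3.  ]
-1.48 [0.4962, -0.2045, 0.12] [-0.6   0.32  1.7  -0.    1.11 -0.69]
-1.48 [0.57, 0.0117, 0.12] [-0.18  0.38  1.62 -0.    1.14 -0.27]
1.66 [0.4962, -0.2045, 0.12] [-0.6   0.32  1.7   0.    1.11  2.45]
1.66 [0.57, 0.0117, 0.12] [-0.18  0.38  1.62  0.    1.14  2.88]
-2.2 [-0.07  0.39  1.6  -0.    1.15  0.56] [-0.07  0.39  1.6   0.    1.15 -2.58]
-1.8000000000000003 [-0.07  0.39  1.6  -0.    1.15  0.16] [-0.07  0.39  1.6   0.    1.15 -2.98]
-1.4000000000000004 [-0.07  0.39  1.6  -0.    1.15 -0.24] [-0.07  0.39  1.6   0.    1.15  2.9 ]
-1.0000000000000004 [-0.07  0.39  1.6  -0.    1.15 -0.64] [-0.07  0.39  1.6   0.    1.15  2.5 ]
-0.6000000000000005 [-0.07  0.39  1.6  -0.    1.15 -1.04] [-0.07  0.39  1.6   0.    1.15  2.1 ]
-0.20000000000000062 [-0.07  0.39  1.6  -0.    1.15 -1.44] [-0.07  0.39  1.6   0.    1.15  1.7 ]
0.1999999999999993 [-0.07  0.39  1.6   0.    1.15 -1.84] [-0.07  0.39  1.6  -0.    1.15  1.3 ]
```

```bash
python3 - <<'E'
from h import *
claw.grip(.06)
env.goto([.4962,-.2045,.10],ori(-1.60))
env.move_l([.4962,-.2045,.003],velocity=.12,max_force=8)
st("down")
claw.grip(.0,25); st("grip")
env.move_l([.4962,-.2045,.10],velocity=.15); st("up")
for c in("top","scene"):
    f=viewer.grab_frame(c);im=f["image"][:,:,::-1]
    q=proj(f,[.496,-.17,.10]).astype(int);cr=im[max(q[1]-70,0):q[1]+70,q[0]-90:q[0]+90]
    cv2.imwrite(f"pics/g_{c}.png",cv2.resize(cr,None,fx=3,fy=3,interpolation=cv2.INTER_CUBIC))
E
python3 -c "
import cv2,numpy as np
cv2.imwrite('pics/g.png',np.vstack([cv2.resize(cv2.imread('pics/g_%s.png'%c),(400,290)) for c in('top','scene')]))"
```

```text
down t 6.03 tcp [ 0.4967 -0.2048  0.0036] w 0.06 F [ 0.4 -0.2 -0.1]
grip t 6.69 tcp [ 0.4962 -0.2045  0.0031] w 0.0243 F [-0.6  0.2  2.1]
up t 7.49 tcp [ 0.4956 -0.2041  0.0991] w 0.0238 F [ 0.5  0.8 -1.6]
```

View pics/g.png

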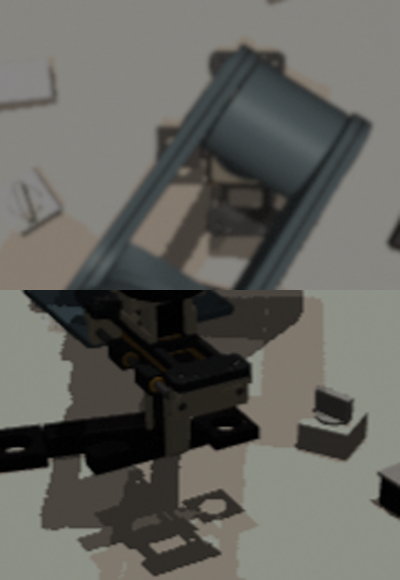

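The handle is held level. I'll hover it over the bracket and compare the holes in the scene view.

Run:
```python
from h import *
d=.0592;psi=-1.48;h=np.array([.575,.0715]);t=h+d*np.array([np.cos(psi),np.sin(psi)])
env.goto([*t,.12],ori(psi)); env.move_l([*t,.055],velocity=.12); env.wait(.2);st("hover")
for c in("scene","top"):
    f=viewer.grab_frame(c);im=f["image"][:,:,::-1]
    big=cv2.resize(im,None,fx=4,fy=4,interpolation=cv2.INTER_CUBIC);big=cv2.convertScaleAbs(big,alpha=1.8,beta=10)
    def dr(P,z,col): 
        q=np.array([proj(f,[*a,z]) for a in P]);cv2.polylines(big,[((q+.5)*4-.5).round().astype(np.int32)],True,col,1)
    zb=monitor.read_tool_pos()[2]-.003
    dr(tf(circ(0,0,.0135),*h,psi),zb+.014,(0,0,255));dr(tf(box2(-.023,.023,-.023,.023),*h,psi),zb+.014,(0,255,0))
    dr(tf(box2(.023,.138,-.012,.012),*h,psi),zb+.022,(0,255,255))
    u,v=(proj(f,[.575,.05,.05])*4).astype(int);cv2.imwrite(f"pics/h_{c}.png",big[v-250:v+250,u-320:u+320])
    print(c,[(np.round(m["point"],4),m["p"]) for m in models.place_of(c,"handle")])
```

```text
hover t 9.41 tcp [0.5811 0.0124 0.056 ] w 0.0236 F [ 0.   0.2 -1.6]
scene [(array([0.5734, 0.0673, 0.0498]), 0.8), (array([ 0.5395, -0.4739, -0.0025]), 0.76), (array([0.5814, 0.0134, 0.0615]), 0.16)]
top [(array([ 0.2919, -0.2786,  0.    ]), 0.75), (array([0.5787, 0.0755, 0.0534]), 0.74), (array([ 0.5405, -0.4693, -0.0008]), 0.58)]
```

View pics/h_scene.png

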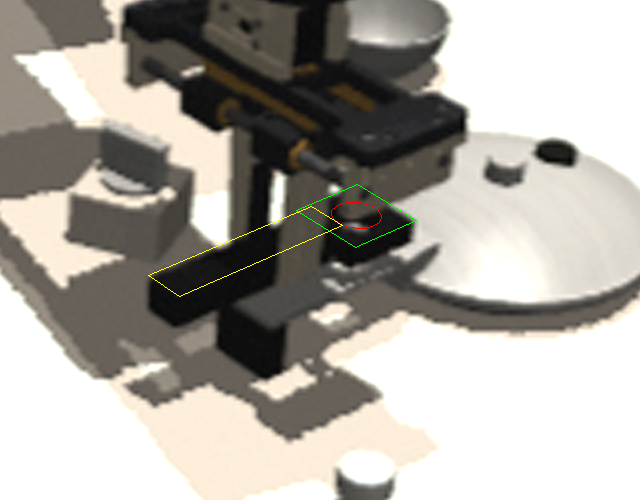

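View pics/h_top.png

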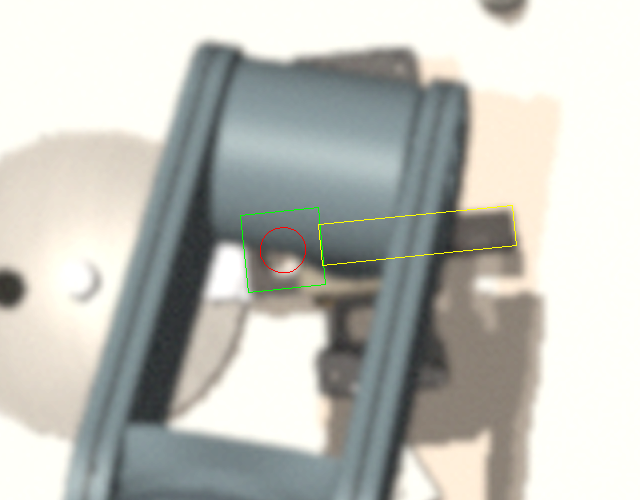

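Hover alignment is within about 1–2 mm: the eye is at about (357,215) in the scene crop, under its predicted outline. I'll lower to contact, release, retreat and measure with a clear view.

```bash
cat >> h.py <<'E'
def fit_top_handle(f,p0,zb): return fit_handle(f,p0,zb)
E
python3 - <<'E'
from h import *
d=.0592;psi=-1.48;h=np.array([.575,.0715]);t=h+d*np.array([np.cos(psi),np.sin(psi)])
print(env.move_l([*t,.040],velocity=.03,max_force=4)); st("contact")
claw.grip(.05); env.move_l([*t,.14],velocity=.2)
env.goto([.44,.02,.16],ori(.29)); st("away")
f=viewer.grab_frame("scene")
ft=viewer.grab_frame("top")
for n,f in (("scene",f),("top",ft)):
    im=f["image"][:,:,::-1];big=cv2.resize(im,None,fx=4,fy=4,interpolation=cv2.INTER_CUBIC);big=cv2.convertScaleAbs(big,alpha=1.6,beta=10)
    u,v=(proj(f,[.575,.03,.05])*4).astype(int);cv2.imwrite(f"pics/p_{n}.png",big[v-250:v+250,u-320:u+320])
    print(n,[(np.round(m["point"],4),m["p"]) for m in models.place_of(n,"handle")])
E
```

```text
True
contact t 10.04 tcp [0.5804 0.0126 0.0427] w 0.024 F [ 0.3 -0.3  2.7]
away t 12.93 tcp [0.44   0.02   0.1596] w 0.05 F [ 0.4 -0.7  0.8]
scene [(array([0.5724, 0.0664, 0.0378]), 0.84), (array([ 2.918e-01, -2.758e-01, -2.000e-04]), 0.8), (array([ 0.5372, -0.4725,  0.0011]), 0.71)]
top [(array([ 0.2942, -0.2792,  0.0016]), 0.82), (array([ 5.414e-01, -4.704e-01, -5.000e-04]), 0.71), (array([0.5788, 0.0742, 0.0385]), 0.64)]
```

View pics/p_scene.png

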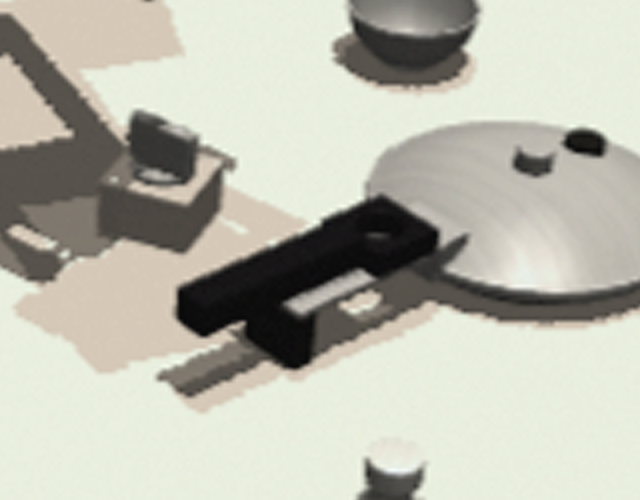

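View pics/p_top.png

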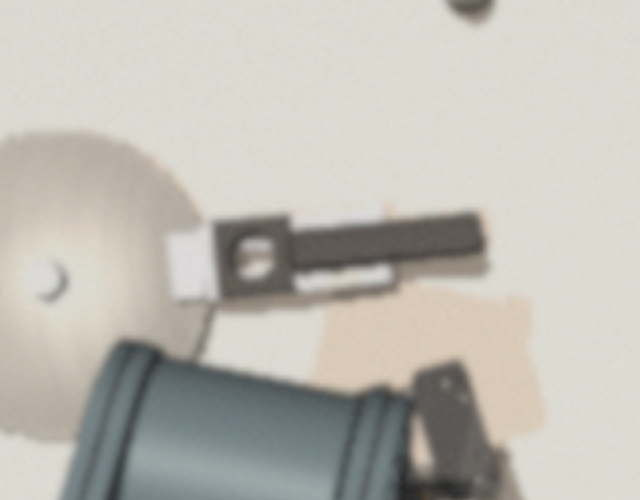

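Run:
```python
from h import *
ims=[]
for n in("top","scene"):
    f=viewer.grab_frame(n)
    p,c=fit_handle(f,np.array([.575,.0715,-1.48]),.04);print(n,p.round(4),c)
    im=f["image"][:,:,::-1];k=8;big=cv2.convertScaleAbs(cv2.resize(im,None,fx=k,fy=k,interpolation=cv2.INTER_CUBIC),alpha=1.5,beta=10)
    def dr(P,z,col): 
        q=np.array([proj(f,[*a,z]) for a in P]);cv2.polylines(big,[((q+.5)*k-.5).round().astype(np.int32)],True,col,1)
    a=(.575,.0715,-1.48)
    dr(tf(circ(0,0,.0135),*a),.054,(0,0,255));dr(tf(box2(-.023,.023,-.023,.023),*a),.054,(0,255,0));dr(tf(box2(.023,.138,-.012,.012),*a),.062,(0,255,255))
    dr(tf(box2(-.032,.08,-.023,.023),*a),.04,(255,0,0))
    u,v=(proj(f,[.575,.04,.05])*k).astype(int);ims.append(big[v-200:v+200,u-400:u+400])
for n,i in zip("ts",ims): cv2.imwrite(f"pics/q{n}.png",i)
```

```text
top [ 0.5711  0.0707 -1.4761] 189.23511462197115
scene [ 0.5758  0.0716 -1.4877] 995.1468943681211
```

View pics/qt.png

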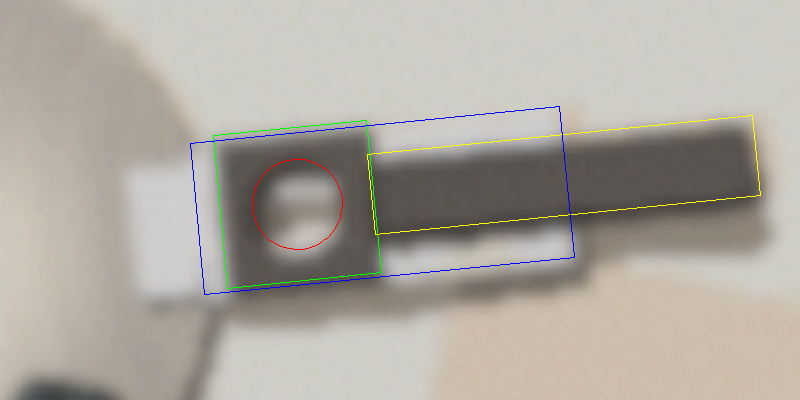

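View pics/qs.png

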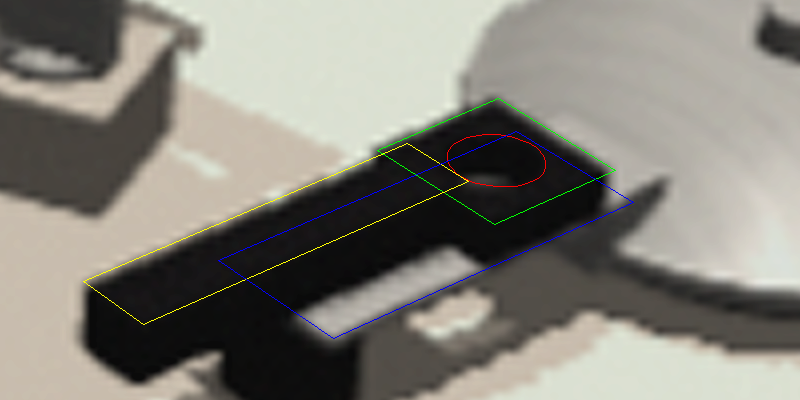

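Run:
```python
from h import *
f=viewer.grab_frame("top")
T=f["extrinsics"];print("cam",(-T[:3,:3].T@T[:3,3]).round(3))
g=cv2.cvtColor(f["image"],cv2.COLOR_RGB2GRAY).astype(np.float32)
a=(.575,.0715,-1.48)
def prof(z,xs,ys):
    out=[]
    for y in ys:
        q=np.array([proj(f,[*p,z]) for p in tf(np.c_[xs,np.full(len(xs),y)],*a)],np.float32)
        out.append(cv2.remap(g,q[:,0].reshape(1,-1),q[:,1].reshape(1,-1),cv2.INTER_LINEAR).mean())
    return np.array(out)
ys=np.arange(-.034,.0345,.001)
for nm,z,xs in(("brk z40 x35..75",.04,np.linspace(.035,.075,20)),("bar z62 x90..130",.062,np.linspace(.09,.13,20)),("eye z54 x-20..-15",.054,np.linspace(-.021,-.016,8)),("hole x-3..3 z54",.054,np.linspace(-.003,.003,5)),("brk x-32..-25 z40",.04,np.linspace(-.033,-.027,8))):
    p=prof(z,xs,ys);print(nm);print(" ".join(f"{int(1000*y)}:{int(v)}" for y,v in zip(ys,p)))
# along profile (x) across eye
xs=np.arange(-.045,.11,.001)
print("along y0 hole z54");print(" ".join(f"{round(1000*x)}:{int(prof(.054,np.array([x]),np.linspace(-.003,.003,5)).mean())}" for x in xs[:80]))
print("along bracket y15..20 z40");print(" ".join(f"{round(1000*x)}:{int(prof(.04,np.array([x]),np.linspace(-.02,-.016,5)).mean())}" for x in np.arange(.06,.1,.001)))
```

```text
cam [ 0.44  -0.097  1.48 ]
brk z40 x35..75
-34:98 -33:90 -32:83 -31:77 -30:74 -28:74 -27:77 -26:82 -25:89 -24:98 -23:106 -22:113 -21:119 -20:122 -19:122 -18:120 -17:115 -16:108 -15:98 -14:86 -13:74 -12:61 -11:51 -10:45 -9:43 -8:43 -7:45 -6:47 -5:49 -4:50 -3:50 -2:50 -1:50 0:50 0:50 1:50 2:50 3:49 4:49 5:49 6:50 7:51 8:54 9:60 10:68 11:79 12:90 13:101 14:111 15:119 16:123 17:126 18:128 19:128 20:128 21:128 22:128 23:128 24:128 25:129 26:129 27:129 28:129 29:130 30:129 31:129 32:129 33:129 34:129
bar z62 x90..130
-34:124 -33:124 -32:123 -31:121 -30:118 -28:113 -27:107 -26:100 -25:94 -24:89 -23:86 -22:83 -21:82 -20:81 -19:79 -18:77 -17:72 -16:67 -15:60 -14:53 -13:48 -12:44 -11:43 -10:44 -9:46 -8:48 -7:50 -6:50 -5:50 -4:50 -3:50 -2:50 -1:50 0:50 0:50 1:50 2:49 3:50 4:50 5:52 6:55 7:62 8:71 9:82 10:93 11:104 12:113 13:120 14:124 15:127 16:128 17:129 18:129 19:129 20:129 21:129 22:129 23:129 24:130 25:130 26:130 27:129 28:129 29:130 30:130 31:130 32:130 33:129 34:129
eye z54 x-20..-15
-34:98 -33:92 -32:87 -31:82 -30:79 -28:76 -27:72 -26:68 -25:65 -24:61 -23:58 -22:58 -21:57 -20:57 -19:58 -
[... 1442 characters left out ...]
-30:129 -29:128 -28:126 -27:123 -26:118 -25:113 -24:102 -23:92 -22:82 -21:72 -20:63 -19:57 -18:51 -17:47 -16:44 -15:42 -14:41 -13:40 -12:42 -11:45 -10:49 -9:55 -8:61 -7:66 -6:71 -5:76 -4:81 -3:85 -2:88 -1:90 0:92 1:93 2:94 3:95 4:95 5:95 6:95 7:94 8:93 9:90 10:85 11:80 12:73 13:65 14:60 15:56 16:52 17:51 18:50 19:48 20:46 21:45 22:44 23:43 24:44 25:45 26:46 27:48 28:49 29:49 30:49 31:49 32:49 33:49 34:49
along bracket y15..20 z40
60:114 61:114 62:114 63:114 64:114 65:113 66:113 67:113 68:113 69:113 70:114 71:115 72:116 73:118 74:117 75:117 76:115 77:111 78:107 79:100 80:92 81:85 82:78 83:72 84:71 85:70 86:71 87:74 88:76 89:77 90:78 91:78 92:78 93:78 94:78 95:78 96:78 97:78 98:78 99:79 100:79
```

Run:
```python
from h import *
out=[]
for n in("top","scene"):
    f=viewer.grab_frame(n);im=cv2.imread(f"pics/{n}0.png")
    k=14;c=np.round(proj(f,[.575,.0715,.04])).astype(int)
    cr=im[c[1]-14:c[1]+15,c[0]-14:c[0]+15]
    big=cv2.resize(cr,None,fx=k,fy=k,interpolation=cv2.INTER_CUBIC)
    big=cv2.normalize(big,None,0,255,cv2.NORM_MINMAX);raw=big.copy()
    def dr(P,z,col): 
        q=np.array([proj(f,[*a,z]) for a in P])-(c-14);cv2.polylines(big,[((q+.5)*k-.5).round().astype(np.int32)],True,col,1)
    a=(.575,.0715,-1.49)
    dr(tf(circ(0,0,.0135),*a),.04,(0,0,255));dr(tf(circ(0,0,.0135),*a),.036,(255,0,255));dr(tf(box2(-.032,.08,-.023,.023),*a),.04,(0,255,0))
    out.append(np.hstack([raw[:290] if 0 else cv2.resize(raw,(390,300)) if 0 else raw,big])[:, :])
cv2.imwrite("pics/hole.png",cv2.resize(np.vstack(out),(600,600)))
```

```text
(no output)
```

View pics/hole.png

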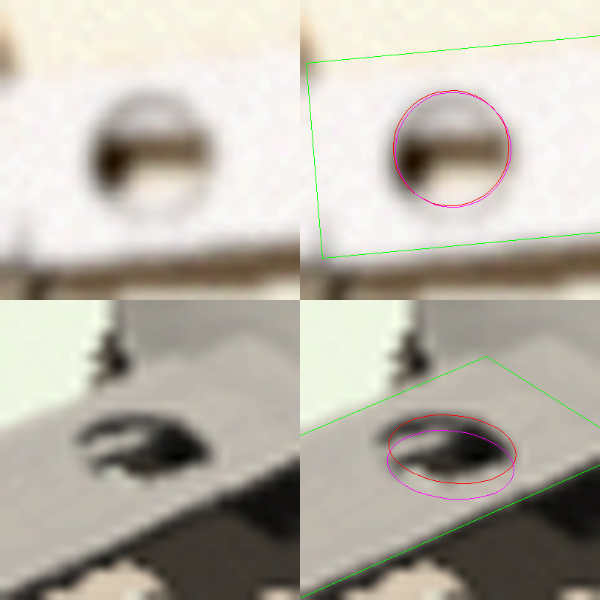

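The top-view profiles put the handle about 2 mm to the −x side of the bracket axis; along the bracket it is aligned. The top camera also reads about 2.7 mm low in x compared with the robot. I'll regrip and shift the handle +2 mm in x.

```bash
cat >> h.py <<'E'
def prof(f,z,xs,ys,a):
    g=cv2.cvtColor(f["image"],cv2.COLOR_RGB2GRAY).astype(np.float32);out=[]
    for y in ys:
        q=np.array([proj(f,[*p,z]) for p in tf(np.c_[xs,np.full(len(xs),y)],*a)],np.float32)
        out.append(cv2.remap(g,q[:,0].reshape(1,-1),q[:,1].reshape(1,-1),cv2.INTER_LINEAR).mean())
    return np.array(out)
def cross(ys,p,lv):
    s=np.sign(p-lv);i=np.where(s[:-1]*s[1:]<0)[0];return [round(1000*(ys[j]+(lv-p[j])/(p[j+1]-p[j])*(ys[j+1]-ys[j])),1) for j in i]
E
python3 - <<'E'
from h import *
d=.0592;psi=-1.484;h=np.array([.575,.0715]);t=h+d*np.array([np.cos(psi),np.sin(psi)])
env.goto([*t,.12],ori(psi));env.move_l([*t,.0435],velocity=.15,max_force=8);claw.grip(0,20);st("g")
t2=t+[.002,0]
env.move_l([*t,.0455],velocity=.05);env.move_l([*t2,.0455],velocity=.03);env.move_l([*t2,.040],velocity=.03,max_force=4);st("c")
claw.grip(.05);env.move_l([*t2,.14],velocity=.2)
env.goto([.4425,.0205,.14],ori(.28));st("away")
f=viewer.grab_frame("top");a=(.575,.0715,-1.484);ys=np.arange(-.034,.034,.0005)
print("bar+",cross(ys,prof(f,.062,np.linspace(.09,.13,20),ys,a),90),"eye+",cross(ys,prof(f,.054,np.linspace(-.021,-.016,8),ys,a),92),"brk-",cross(ys,prof(f,.04,np.linspace(.035,.075,20),ys,a),98))
xs=np.arange(-.045,.02,.0005);print("eye along",cross(xs,np.array([prof(f,.054,np.array([x]),np.linspace(-.003,.003,5),a).mean() for x in xs]),90))
im=f["image"][:,:,::-1];c=np.round(proj(f,[.575,.05,.05])).astype(int)
cv2.imwrite("pics/r.png",cv2.convertScaleAbs(cv2.resize(im[c[1]-30:c[1]+30,c[0]-40:c[0]+40],None,fx=10,fy=10,interpolation=cv2.INTER_CUBIC),alpha=1.5))
E
```

```text
g t 16.17 tcp [0.5804 0.0125 0.044 ] w 0.024 F [-0.7 -0.9  4.1]
c t 16.88 tcp [0.5825 0.0124 0.0429] w 0.0238 F [ 0.9 -1.   2.4]
away t 19.74 tcp [0.4425 0.0205 0.1396] w 0.0499 F [0.3 1.5 0.2]
bar+ [np.float64(-23.3), np.float64(11.9)] eye+ [np.float64(-32.8), np.float64(22.5)] brk- [np.float64(-33.7), np.float64(-24.8), np.float64(-13.3), np.float64(15.1)]
eye along [np.float64(-22.5), np.float64(-2.3), np.float64(9.6)]
```

View pics/r.png

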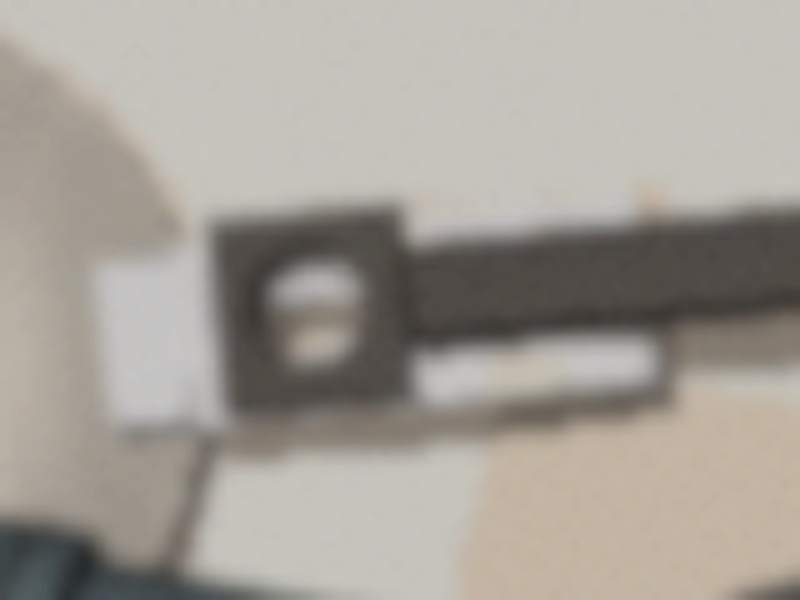

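The handle is now within about 1 mm of the bracket hole. Next, grasp the screw.

Run:
```python
from h import *
claw.grip(.04)
print(env.move_l([.4425,.0205,.043],velocity=.12,max_force=6));st("down")
claw.grip(0,20);st("grip")
env.move_l([.4425,.0205,.15],velocity=.15);st("up")
psi=-2.0
env.goto([.5765,.0715,.16],ori(psi));env.wait(.1);st("over")
z=monitor.read_tool_pos()[2]-.0385+.0
for n in("scene","top"):
    f=viewer.grab_frame(n);im=f["image"][:,:,::-1];k=6;big=cv2.convertScaleAbs(cv2.resize(im,None,fx=k,fy=k,interpolation=cv2.INTER_CUBIC),alpha=1.8,beta=20)
    def dr(P,z,col): 
        q=np.array([proj(f,[*a,z]) for a in P]);cv2.polylines(big,[((q+.5)*k-.5).round().astype(np.int32)],True,col,1)
    a=(.5765,.0715,psi)
    dr(tf(circ(0,0,.018),*a),z+.032,(0,0,255));dr(tf(circ(0,0,.01175),*a),z+.013,(0,255,0));dr(tf(box2(-.011,.011,-.004,.004),*a),z,(0,255,255));dr(tf(box2(-.022,.022,-.005,.005),*a),z+.062,(255,0,255))
    dr(tf(circ(0,0,.0135),*a),.054,(255,0,0))
    u,v=(proj(f,[.575,.06,.10])*k).astype(int);cv2.imwrite(f"pics/s_{n}.png",big[v-280:v+280,u-280:u+280])
```

```text
False
down t 21.18 tcp [0.443  0.0204 0.0435] w 0.04 F [0.2 0.5 1.1]
grip t 21.77 tcp [0.4426 0.0206 0.0432] w 0.01 F [-0.3  0.8  3.4]
up t 22.64 tcp [0.4417 0.0206 0.1491] w 0.0096 F [ 0.1  0.2 -2.1]
over t 24.82 tcp [0.5764 0.0714 0.1599] w 0.0098 F [-0.4  0.  -2.2]
```

View pics/s_scene.png

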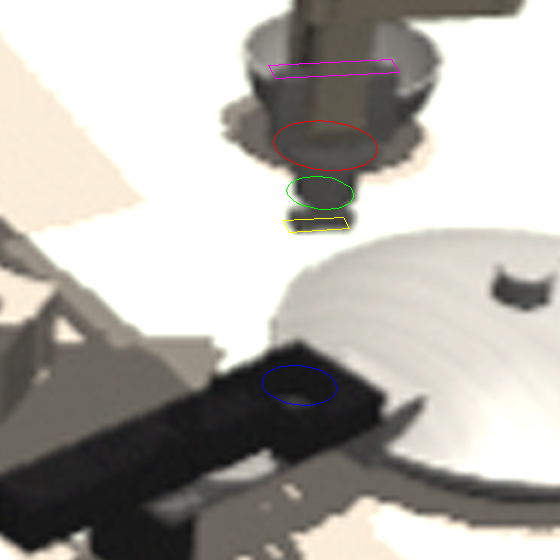

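View pics/s_top.png

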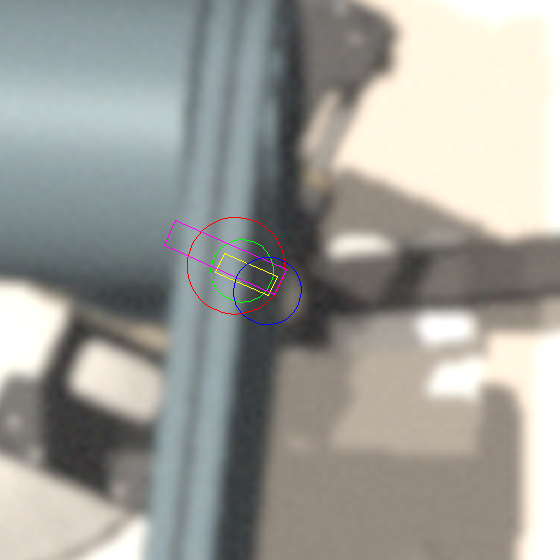

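Run:
```python
from h import *
psi=-2.0
env.move_l([.5765,.0715,.112],velocity=.1);env.wait(.15);st()
tp=monitor.read_tool_pos();z=tp[2]-.0387
f=viewer.grab_frame("scene");im=f["image"][:,:,::-1];k=12
c=np.round(proj(f,[.575,.07,.08])).astype(int);o=c-[32,25]
cr=im[o[1]:o[1]+50,o[0]:o[0]+64]
big=cv2.convertScaleAbs(cv2.resize(cr,None,fx=k,fy=k,interpolation=cv2.INTER_CUBIC),alpha=3 if 0 else 2.2,beta=30)
def dr(P,z,col):
    q=np.array([proj(f,[*a,z]) for a in P])-o;cv2.polylines(big,[((q+.5)*k-.5).round().astype(np.int32)],True,col,1)
a=(tp[0],tp[1],psi)
dr(tf(circ(0,0,.018),*a),z+.030,(0,0,255));dr(tf(circ(0,0,.01175),*a),z+.013,(0,255,0));dr(tf(box2(-.011,.011,-.004,.004),*a),z,(0,255,255))
dr(tf(circ(0,0,.0135),.577,.0715,0),.054,(255,0,0));dr(tf(box2(-.023,.023,-.023,.023),.577,.0715,-1.484),.054,(255,255,0))
cv2.imwrite("pics/s2.png",big)
```

```text
t 25.7 tcp [0.5772 0.0715 0.1129] w 0.0099 F [ 0.5 -0.5 -1.7]
```

View pics/s2.png

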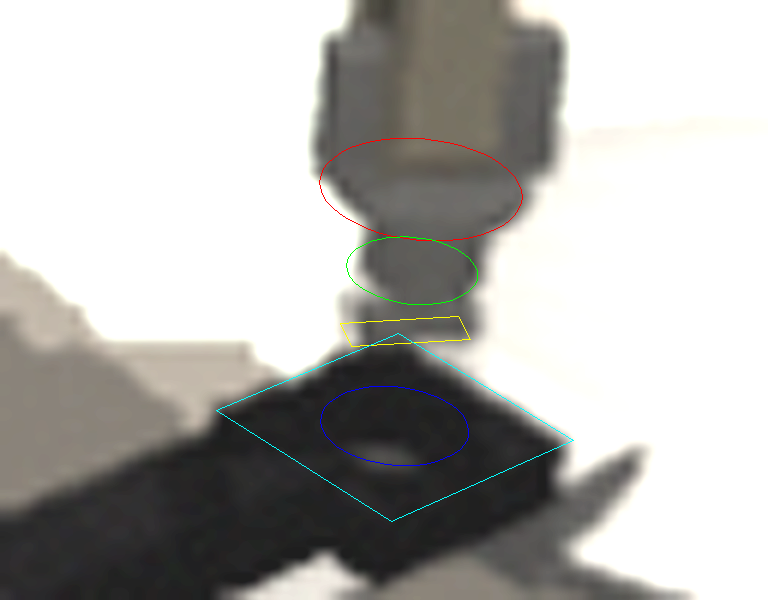

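In the scene crop the screw's collar is at (424,265) where (412,270) was predicted, while the handle eye is slightly left of its prediction. So the screw sits 2–3 mm off along its wings in the grip. I'll compensate for that and lower with force limits.

Run:
```python
from h import *
p=[.576,.0689]
env.move_l([*p,.100],velocity=.1);env.wait(.1)
print(env.move_l([*p,.070],velocity=.03,max_force=4));st("low")
f=viewer.grab_frame("scene");im=f["image"][:,:,::-1];k=10
o=np.round(proj(f,[.575,.07,.07])).astype(int)-[36,28]
cv2.imwrite("pics/s3.png",cv2.convertScaleAbs(cv2.resize(im[o[1]:o[1]+54,o[0]:o[0]+72],None,fx=k,fy=k,interpolation=cv2.INTER_CUBIC),alpha=2.5,beta=30))
```

```text
True
low t 26.9 tcp [0.5756 0.0688 0.0751] w 0.01 F [-0.1 -0.8  3.9]
```

View pics/s3.png

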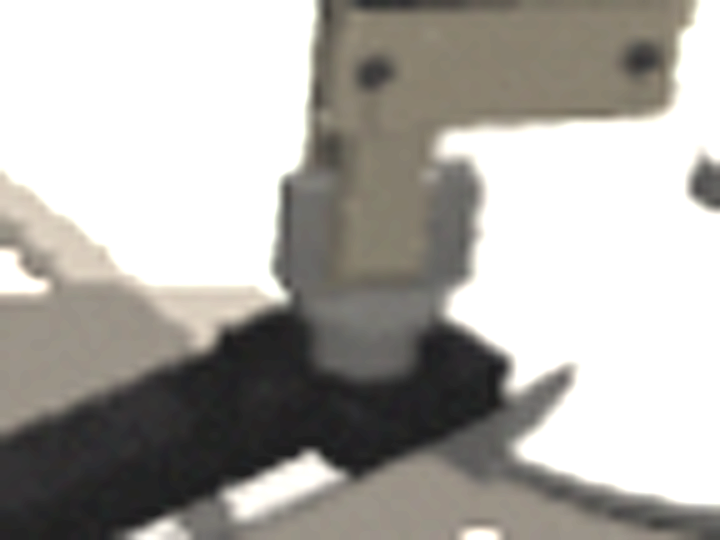

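It stopped at exactly standing height: TCP 0.0751, where I expected 0.0752. Now loosen the grip and sweep slowly through the slot range, watching for the drop.

Run:
```python
from h import *
S=np.array([.577,.0710])
claw.grip(.0125);st("loose")
def look():
    viewer.grab_frame("scene");r=models.place_of("scene","screw");return [(np.round(m["point"],4).tolist(),round(m["p"],2)) for m in r[:1]]
print(look())
psi=-2.0
while psi<-0.95:
    psi+=.15
    env.goto([*(S+.0023*np.array([np.cos(psi),np.sin(psi)])),.0752],ori(psi));env.wait(.05)
    print(round(psi,2),look(),np.round(monitor.read_wrist_force(),1),np.round(monitor.read_torque(),2))
st("end")
f=viewer.grab_frame("scene");im=f["image"][:,:,::-1];k=10
o=np.round(proj(f,[.575,.07,.07])).astype(int)-[36,28]
cv2.imwrite("pics/s4.png",cv2.convertScaleAbs(cv2.resize(im[o[1]:o[1]+54,o[0]:o[0]+72],None,fx=k,fy=k,interpolation=cv2.INTER_CUBIC),alpha=2.5,beta=30))
```

```text
loose t 27.25 tcp [0.5745 0.069  0.074 ] w 0.0122 F [ 0.5  0.3 -0.1]
[([0.5816, 0.0728, 0.0401], 0.68)]
-1.85 [([0.5794, 0.071, 0.0332], 0.68)] [-0.9  0.3 -0.3] [-0.02  0.08 -0.02]
-1.7 [([0.5776, 0.0699, 0.0339], 0.69)] [0.2 0.1 1.2] [-0.08  0.12  0.01]
-1.55 [([0.5746, 0.0722, 0.024], 0.63)] [ 0.6  0.3 -0.5] [-0.06  0.12 -0.02]
-1.4 [([0.5785, 0.068, 0.0247], 0.53)] [-0.9  0.3  0.1] [-0.15  0.25  0.02]
-1.25 [([0.5777, 0.0688, 0.0242], 0.48)] [-1.7 -1.6  0.6] [-0.28  0.34  0.03]
-1.1 [([0.5845, 0.011, 0.0482], 0.7)] [-2.5 -1.3  1.7] [-0.36  0.29 -0.04]
-0.95 [([0.5768, 0.0705, 0.0244], 0.58)] [-1.2 -1.4  1.1] [-0.28  0.26  0.03]
-0.8 [([0.5744, 0.0699, 0.0252], 0.52)] [-1.2 -1.8  0.6] [-0.24  0.13  0.01]
end t 30.68 tcp [0.5786 0.0694 0.0751] w 0.0125 F [-1.2 -1.8  0.6]
```

View pics/s4.png

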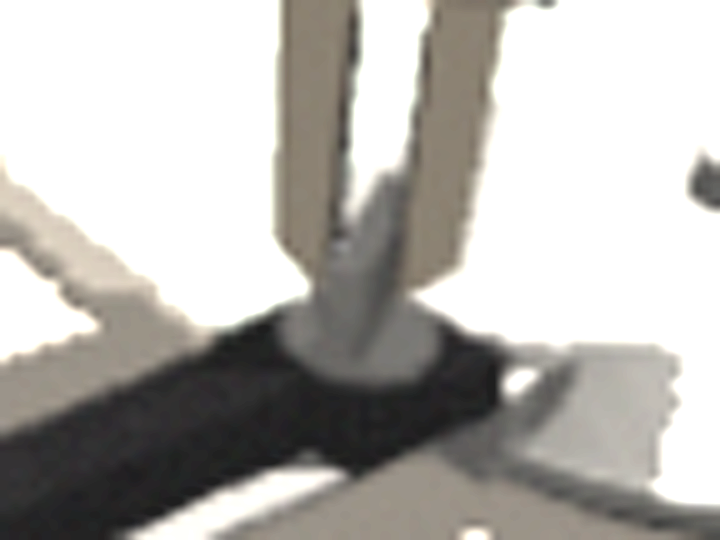

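The screw dropped home at about -1.55 rad: the network's z went from 0.034 to 0.024, and the crop shows the flange flat on the eye. Now turn on to square, with a small overshoot for backlash.

Run:
```python
from h import *
S=np.array([.5765,.0705])
for psi in (-.55,-.3,-.05,.13):
    env.goto([*(S+.002*np.array([np.cos(psi),np.sin(psi)])),.0752],ori(psi))
    print(psi,np.round(monitor.read_wrist_force(),1))
claw.grip(.0104); env.wait(.1); st("snug"); claw.grip(.03);
p=monitor.read_tool_pos(); env.move_l([p[0],p[1],.16],velocity=.15)
env.goto([.40,.02,.25],ori(.0));st("clear")
for n in("top","scene"):
    f=viewer.grab_frame(n);im=f["image"][:,:,::-1];k=10
    o=np.round(proj(f,[.575,.06,.07])).astype(int)-[36,28]
    cv2.imwrite(f"pics/e_{n}.png",cv2.convertScaleAbs(cv2.resize(im[o[1]:o[1]+54,o[0]:o[0]+72],None,fx=k,fy=k,interpolation=cv2.INTER_CUBIC),alpha=1.7,beta=20))
    for t in("screw","screw_wing","handle"): print(n,t,[(np.round(m["point"],4).tolist(),round(m["p"],2)) for m in models.place_of(n,t)])
```

```text
-0.55 [ 0.  -0.4 -0.4]
-0.3 [-0.   0.9  0.7]
-0.05 [-0.3  0.1  0.6]
0.13 [-0.4  0.6  0.3]
snug t 32.45 tcp [0.5784 0.0708 0.0752] w 0.0104 F [-0.5  0.7  0.2]
clear t 34.56 tcp [0.4006 0.02   0.2495] w 0.03 F [0.1 0.2 0.8]
top screw [([0.5798, 0.0722, 0.0219], 0.44)]
top screw_wing [([0.577, 0.0654, 0.0717], 0.53)]
top handle [([0.5405, -0.4699, -0.0011], 0.97), ([0.5771, 0.0749, 0.0353], 0.64), ([0.291, -0.2829, 0.0011], 0.64)]
scene screw [([0.574, 0.068, 0.0257], 0.79)]
scene screw_wing [([0.5718, 0.0733, 0.0689], 0.61)]
scene handle [([0.5746, 0.0669, 0.0395], 0.89), ([0.2909, -0.2798, -0.0041], 0.65), ([0.5405, -0.4745, -0.0032], 0.56)]
```

View pics/e_top.png

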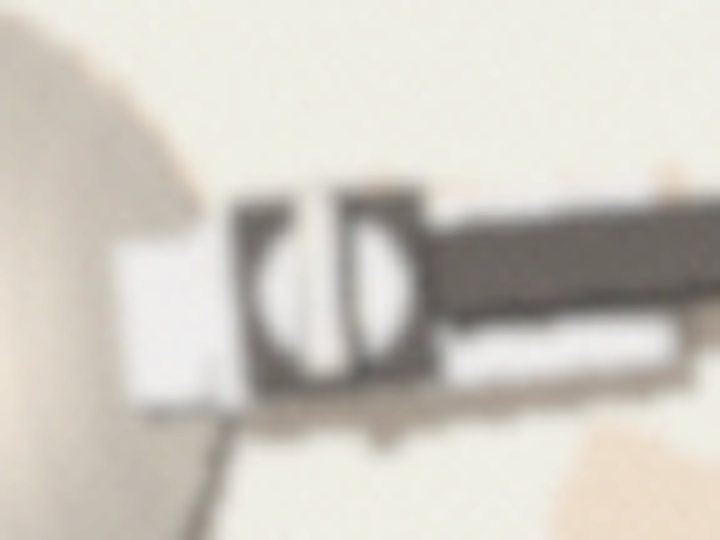

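View pics/e_scene.png

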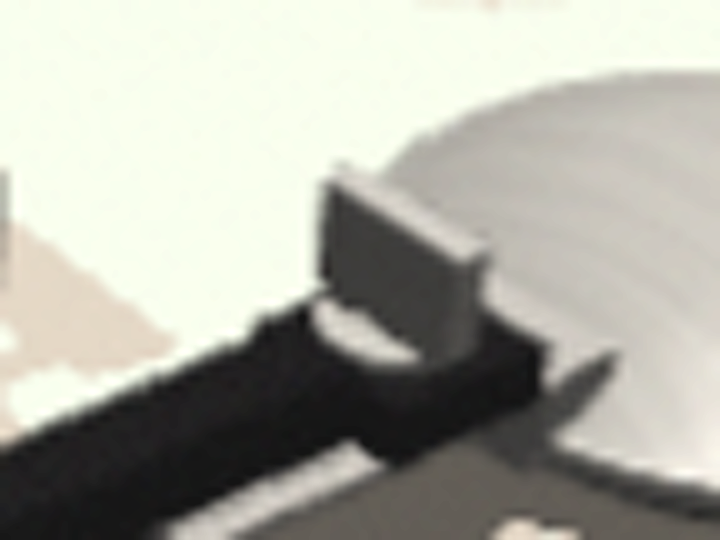

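The top crop shows the wing strip from (318,190) to (330,370), square to the bar. The flange is centred in the eye at about (335,290), and the scene crop shows it lying flat. The gripper is clear, so I'm handing in.

Run:
```python
from h import *
viewer.grab_frame("top")
for t in("katori","weight","spice_box"): print(t,[(np.round(m["point"],4).tolist(),round(m["p"],2)) for m in models.place_of("top",t)[:1]])
env.finish_job(); st("done")
```

```text
katori [([0.3615, 0.277, 0.004], 0.89)]
weight [([0.7443, -0.0599, 0.0031], 0.76)]
spice_box [([0.7244, -0.2768, -0.0004], 0.57)]
the job is handed in; nothing more can be done
the job is handed in; nothing more can be done
```

The handle is back on the cooker lid with the wing screw fully home and its wings square across the bracket. I handed the job in at about 35 s on the robot's clock; no verdict is reported.

**What I did:**
- I placed the smallest handle (about 159 mm long) along the bracket, then regripped it and shifted it 2 mm, because the first placing was about 2 mm off to one side.
- I lowered the screw until its foot stood on the hidden plate, loosened the grip and turned it. It dropped home at about -1.55 rad.
- I turned it on to square, let go and moved the gripper away.

**Last checks:**
- **Screw height:** the network put the screw's origin at 0.022 m (top camera) and 0.026 m (scene camera); the limit is 0.0275 m. The picture shows its flange flat on the handle.
- **Wing angle:** the wings look square to the bracket within a few hundredths of a rad.
- **Handle hole:** the edge measurements put it about 1 mm from the bracket's hole.
- **Bystanders:** the katori, whistle weight and spice box each read within about 5 mm of their starting readings, which is within the networks' error.

**What disagreed:** the two cameras differed by up to 8 mm on the handle's position (network readings). The top camera also read about 2.7 mm low in x against the robot, so I relied on measurements within one picture and on the contact height.

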